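# Push a carton over and butt it against the measuring stop

### The arm

A 6-joint arm with a two-finger parallel gripper is mounted at the origin on the work surface. World frame = base frame: x ahead of the robot, y to its left, z up, the work surface at z = 0. Lengths are in mm, angles in rad, forces in N, time in s.
With the tool pointing down it reaches from about 350 to 775 mm from the base axis. Payload 7.3 kg.
Tool frame: the origin (TCP) lies at the very end of the fingers, on their centre line; the grasp point (between the pads) lies 19 mm behind it; x points along the fingers, y is the direction in which the jaws open and shut, and the axes are right-handed (so a half turn about x gives the same grasp; the last joint's range is limited). The gripper opens to 92 mm and grips with 3 to 60 N. Pads are 19 mm wide; open, the fingers measure 130 mm over their backs; the gripper's body (75 mm by 190 mm) begins 47 mm behind the grasp point.
Start: joints at [1.097, 0.342, 1.524, -0, 1.275, -0.146], TCP at [169.015, 497.07, 226.741] pointing down, gripper open.
Joint ranges: [-2.53, 2.53], [-0.77, 2.02], [0.04, 2.7], [-1, 4.14], [0.28, 2.66], [-3.11, 3.11]. Speed limits (rad/s): [2.57, 2.57, 3.14, 3.14, 3.14, 3.14].

### API

Orientations are given as [roll, pitch, yaw] about the fixed x, y, z axes, in that order (R = Rz(yaw) Ry(pitch) Rx(roll)).
In Python, from plant import bot gives the robot as it stands.
- The arm moves only by the tool step_arm, never from a script. Its argument "targets" is a list that holds one entry, the list of rows, each a list of 4 numbers: the shift along the tool's x, y, z in m, then the turn about the tool's x in degrees. A call has exactly 5 rows; each row is the pose to reach, as a shift and turn from the pose measured when the call began, along the tool's axes at that moment; what a row does not reach only later rows make up. A row lasts 1/12 s, in which the tool goes at most 41.7 mm and 7.16 degrees, less where a joint would pass 70% of its speed; a pose out of reach is approached as far as the arm can. A call with a gripper value outside its range is refused whole. "jaw" is the closure, from 0 (fully open) to 1 (shut), set as the call begins (left out, the last holds). The fingers move at their own pace and stop on an object; the grip force is fixed at half the most. Time passes only in rows, so rows that repeat a pose let the fingers close, or fill a call up. It gives the time, the measured TCP pose, the force and the opening at its end, in the units of the state.
- bot.get_obs(): the state, without advancing time (a new reading comes with each control period).
- bot.capture(name): name is "scene" or "side" or "wrist"; returns a dict with "color" (420x560x3 uint8, red, green, blue), "depth" (420x560 float32, mm along the optical axis (not along the pixel's ray), 0 where there is no reading), "fov_y" (degrees; the focal length in pixels is half the picture's height over the tangent of half this angle, whatever the lens; pixels are square), "cx", "cy" (the principal point, pixels), "rvec" (rotation vector, rad) and "tvec" (3), from world to camera coordinates, as OpenCV has them. Camera axes: x right, y down, z forward; pixel columns grow to the right and rows downward; lengths in mm; the calibration is good to about 2 mm. A picture is of the moment at which its call begins.
- bot.close_job(): hands the job in, once; it reports no verdict.
The state is a dict: "time": time; "joint_positions": joint angles; "dq": joint speeds; "tau": joint torques, N m; "tool_pos": TCP position; "tcp_rot": TCP orientation; "contact_force": force on the tool from outside, world axes, zero at the start; "moment": the same for the moment, N m; "grip_width": finger opening in mm.
Only numpy, scipy, OpenCV 4.12 (cv2) and the standard library are available. Lean on these libraries where they do the work, as an engineer would, in place of code of your own. Each camera call takes 0.05 s, during which the arm holds its last target. There are 200 camera calls.

### The job

The blue carton has to be measured: push it over towards the aluminium stop bar so that it lies on the grey measuring board with its white label facing up, and then push it along the board until its top end sits flush against the stop bar. Only push with the fingers: do not grasp, lift or carry anything. Leave the brown carton with red tape standing where it is and leave everything else on the table alone.

Things in the scene. Friction and masses are not known exactly. Their poses are not given: they have to be found in the camera images.
- board: Fixed grey measuring board with yellow scale strips, 340 mm (x) by 440 mm (y, -250 to +190), 12 mm thick; origin at table level, 12 mm under its top. Its y axis (within 0.25 rad of world y) points from the end where the cartons stand to the stop bar: aluminium, along the board's x, 320 mm long, 16 mm thick, rising 50 mm above the board, inner face at board y = +155 mm.
- stop_face (a point): Middle of the stop bar's inner face (the one towards the cartons), at the level of the board's top; axes parallel to the board's.
- blue_carton: Loose blue carton, white band near the top, 70 x 70 x 180 mm, 0.17-0.35 kg, standing on the board beside the brown carton. Origin: centre of underside; z along its 180 mm, y towards the stop bar (within 0.16 rad), white label on its -y side. Pushed on the label 120 mm or more up it tips, not slides; balance point 21 degrees. It then lies label up, 70 mm high, z to the bar, 20-110 mm short of it.
- carton_top (a point): Centre of the blue carton's top face (180 mm from its foot). Lying, this is the centre of the end that must meet the stop bar.
- carton_heel (a point): Middle of the blue carton's lower edge on its +y side (the edge about which it tips over). It stays on the board all the time when the carton is tipped and pushed properly.
- red_taped_carton: Brown cardboard carton with red tape bands, same size as the blue one (70 x 70 x 180 mm), loose, standing on the board beside it. Origin at the centre of its underside. To be left standing.
- tape_roll: Roll of orange-brown packing tape, 90 mm across, 48 mm high, lying flat beyond the stop bar. Origin at the centre of its underside. Bystander.
- marker: Black and grey marker pen, 130 mm long, 18 mm thick, lying beyond the stop bar. Origin under its middle. Bystander.
- box_cutter: Red box cutter, 150 x 22 x 19 mm, lying on the table past the end of the board where the cartons stand. Origin under its middle. Bystander.
- mug: White mug, 80 mm across, 95 mm high, near the right side of the table. Origin at the centre of its underside. Bystander.
- stapler: Blue and black stapler, 140 x 36 x 47 mm, on the left of the table. Origin under its middle. Bystander.

How it is judged (in metres and radians):
On the way, in this order (a step that is already met when the one before it is completed fails the run):
1. the blue carton has been pushed over and lies on the board, label up (angle between blue_carton's own y axis and vertical above 3.04 rad and height (world z) of carton_heel below 0.018 m and height (world z) of carton_top below 0.057 m), for 0.2 s.
2. its top end is flush against the stop bar (angle between blue_carton's own y axis and vertical above 3.04 rad and y of carton_top in the frame of stop_face above -0.005 m and angle between the z axis of blue_carton and the y axis of board, either way round below 0.07 rad and x of carton_top in the frame of stop_face between -0.15 and 0.15 m), for 0.2 s.
At the end, for the whole second after the job is handed in: The blue carton lies still on the board, label up within 0.1 rad, the centre of its top end within 5 mm of the stop bar's inner face and within 150 mm of the bar's middle, its length square to the bar within 0.07 rad; the red-taped carton stands upright (0.06 rad) within 15 mm of where it was (all of step 2 and linear speed of blue_carton below 0.02 m/s and angular speed of blue_carton below 0.1 rad/s and angle between red_taped_carton's own z axis and vertical below 0.06 rad and distance of red_taped_carton from where it was at the start of the episode below 0.015 m and height (world z) of carton_heel below 0.018 m); the robot touches nothing.
It fails at once if the blue carton is lifted or tipped the wrong way (its heel edge over 20 mm above the board) (height (world z) of carton_heel above 0.032 m).
It fails at once if the red-taped carton is tipped (over 0.2 rad), or shifted more than 30 mm (angle between red_taped_carton's own z axis and vertical above 0.2 rad or distance of red_taped_carton from where it was at the start of the episode above 0.03 m).
It fails at once if a bystander is moved more than 30 mm (distance of any of tape_roll, marker, box_cutter, mug, stapler from where it was at the start of the episode above 0.03 m).
It also fails if it takes over 48 s, if anything falls off the work surface, if the arm or the gripper's body presses on something with over 40 N, if the wrist force passes 120 N, or if a joint passes its speed limit or range.

## Working session

There is one attempt and no reset: what is moved stays moved. The work goes in short steps, Python scripts to look and compute and a tool call to move; the robot and the scene stay as the last step left them, time stands still between calls to the robot, and variables do not carry over. Pictures are saved under pics/ and viewed, about 8 in all and at most 12, crops included, and the job is handed in when it is done.

Besides the shell and the picture viewer there is one more tool, called after "Request:" by a JSON object that holds its "method" and its "body". step_arm: Moves the arm, as the interface text tells. Its arguments: {"type":"object","properties":{"targets":{"type":"array","items":{"type":"array","items":{"type":"array","items":{"type":"number"}}}},"jaw":{"type":"number"}},"required":["targets"]}

```bash
mkdir -p pics; ls; cat > h.py <<'E'
import numpy as np, cv2
from plant import bot
def cap(n):
    c=bot.capture(n); c['f']=c['color'].shape[0]/2/np.tan(np.radians(c['fov_y'])/2)
    c['R']=cv2.Rodrigues(np.array(c['rvec'],float))[0]; c['t']=np.array(c['tvec'],float).ravel(); return c
def cloud(c):
    d=c['depth']; v,u=np.mgrid[:d.shape[0],:d.shape[1]]
    P=np.stack([(u-c['cx'])/c['f']*d,(v-c['cy'])/c['f']*d,d],-1)
    W=(P-c['t'])@c['R']; W[d==0]=np.nan; return W
def save(c,n): cv2.imwrite('pics/'+n,c['color'][...,::-1])
def hsv(c): return cv2.cvtColor(c['color'],cv2.COLOR_RGB2HSV)
def st():
    o=bot.get_obs(); print({k:np.round(o[k],3) for k in('time','tool_pos','tcp_rot','contact_force','grip_width','joint_positions')})
E
python3 - <<'E'
from h import *
a=cap('scene');b=cap('side');st()
cv2.imwrite('pics/a.png',cv2.resize(np.hstack([a['color'],b['color']])[...,::-1],(800,300)))
save(a,'scene0.png');save(b,'side0.png')
for c in(a,b): print(c['f'],-c['R'].T@c['t'],c['R'][2])
np.savez('c0.npz',a=cloud(a),b=cloud(b),ca=a['color'],cb=b['color'])
E
```

```text
pics
{'time': np.float64(0.1), 'tool_pos': array([168.837, 496.73 , 226.118]), 'tcp_rot': array([-1.717,  1.569, -2.044]), 'contact_force': array([-0.63 ,  1.052,  1.531]), 'grip_width': np.float64(92.276), 'joint_positions': array([ 1.097,  0.343,  1.525, -0.   ,  1.275, -0.146])}
381.15503453478544 [1177.86697264 -162.71210934 1104.51067746] [-0.54485656  0.16534495 -0.82206592]
424.55313775680906 [ 96.96793723 800.55789059 988.25630689] [ 0.3411493  -0.63273913 -0.69516786]
```

View pics/scene0.png

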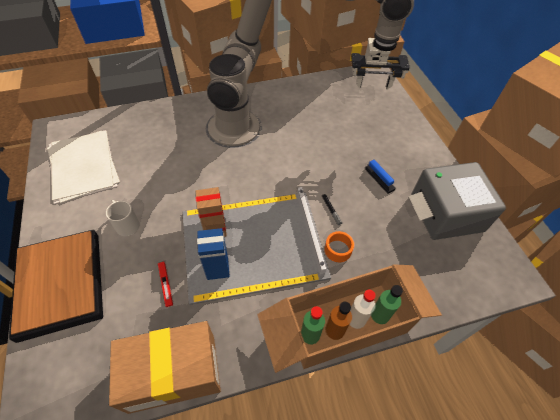

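View pics/side0.png

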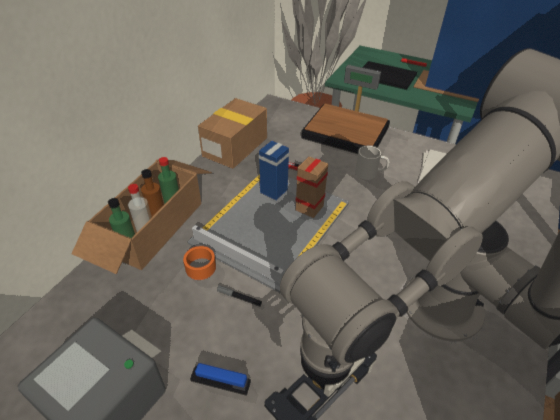

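Scene view: board at the centre with the stop bar on its right (~(313,235)), blue carton at (213,253), brown one at (210,210) nearer the robot, cutter at (165,285), mug at (122,215). The side view agrees.

```bash
cat > m0.py <<'E'
from h import *
z=np.load('c0.npz')
for k in'ab':
    W=z[k];H=cv2.cvtColor(z['c'+k],cv2.COLOR_RGB2HSV);h,s,v=H[...,0],H[...,1],H[...,2]
    reg=(W[...,0]>300)&(W[...,0]<800)&(abs(W[...,1])<400)
    def rect(m,n):
        m=cv2.morphologyEx(m.astype(np.uint8),cv2.MORPH_OPEN,np.ones((2,2)))
        q,l,stt,_=cv2.connectedComponentsWithStats(m)
        for i in range(1,q):
            if stt[i,4]>60:
                P=W[l==i];r=cv2.minAreaRect(P[:,:2].astype(np.float32))
                print(k,n,stt[i,4],np.round(np.median(P,0)),'rect',np.round(r[0]),np.round(r[1]),round(r[2],1))
    rect(reg&(W[...,2]>184)&(W[...,2]<202),'tops')
    rect(reg&(h>20)&(h<32)&(s>150)&(v>150)&(W[...,2]<25),'strip')
    rect(reg&(W[...,2]>55)&(W[...,2]<68)&(s<60),'bar')
    rect(reg&(h>108)&(h<125)&(s>100)&(W[...,2]>30)&(W[...,2]<184)&(W[...,1]<150),'bluebody')
    rect(reg&((h<5)|(h>175))&(s>170)&(W[...,2]<30),'cutter')
E
python3 m0.py
```

```text
a tops 479 [nan nan nan] rect [ 406. -159.] [ 57. 215.] 82.8
a tops 592 [nan nan nan] rect [ 584. -175.] [ 64. 154.] 78.2
a strip 263 [408. -21.  13.] rect [407. -19.] [201.  24.] 85.3
a strip 694 [nan nan nan] rect [717. -97.] [345.  21.] 85.3
a bar 436 [nan nan nan] rect [556. 145.] [ 32. 361.] 84.8
a cutter 216 [nan nan nan] rect [ 629. -347.] [147.  21.] 2.4
b tops 333 [nan nan nan] rect [ 633. -298.] [ 54. 320.] 13.3
b tops 375 [nan nan nan] rect [ 480. -278.] [ 72. 311.] 2.5
b strip 285 [713. -59.  13.] rect [713. -70.] [287.  23.] 86.2
b strip 295 [ 392. -107.   13.] rect [341. 128.] [ 89. 741.] 12.7
b bar 573 [560. 142.  62.] rect [426. 239.] [199. 620.] 52.8
```

```bash
python3 - <<'E'
from h import *
a=cv2.imread('pics/scene0.png');b=cv2.imread('pics/side0.png')
A=cv2.resize(a[170:310,175:335],None,fx=2.5,fy=4.2,interpolation=3)  
A=cv2.resize(a[180:290,180:260],(400,550),interpolation=3)
B=cv2.resize(b[135:245,250:330],(400,550),interpolation=3)
cv2.imwrite('pics/crop.png',np.hstack([A,B]))
z=np.load('c0.npz')
for k in'ab':
    W=z[k];g=np.isfinite(W).all(-1)
    for n,(x0,x1,y0,y1,z0,z1) in dict(blue=(530,680,-300,-80,150,210),brown=(380,500,-300,-80,150,210)).items():
        m=g&(W[...,0]>x0)&(W[...,0]<x1)&(W[...,1]>y0)&(W[...,1]<y1)&(W[...,2]>z0)&(W[...,2]<z1)
        t=m&(W[...,2]>187)&(W[...,2]<197)
        print(k,n,t.sum(),np.round(np.percentile(W[t],[1,5,50,95,99],axis=0)).tolist())
E
```

```text
a blue 576 [[587.0, -220.0, 188.0], [590.0, -216.0, 190.0], [624.0, -185.0, 192.0], [655.0, -154.0, 195.0], [658.0, -149.0, 196.0]]
a brown 367 [[441.0, -200.0, 189.0], [444.0, -197.0, 190.0], [472.0, -166.0, 193.0], [497.0, -134.0, 195.0], [499.0, -131.0, 196.0]]
b blue 317 [[586.0, -218.0, 187.0], [589.0, -214.0, 188.0], [621.0, -178.0, 192.0], [654.0, -148.0, 195.0], [658.0, -144.0, 196.0]]
b brown 300 [[441.0, -198.0, 187.0], [444.0, -194.0, 189.0], [470.0, -160.0, 192.0], [498.0, -129.0, 195.0], [500.0, -125.0, 196.0]]
```

View pics/crop.png

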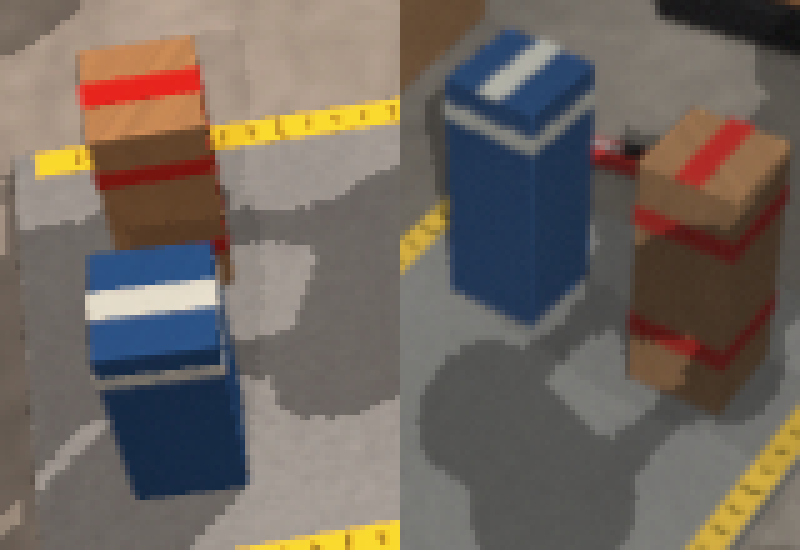

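The crop shows blue's top corners (left half, scene) at (86,256),(212,242),(222,360),(92,376), brown's at (78,50),(193,36),(212,130),(85,145). In the right half (side) blue's are (445,75),(512,30),(595,65),(530,120), brown's (640,160),(698,107),(790,148),(728,200).

```bash
cat >> h.py <<'E'
def ray(c,uv,z):
    uv=np.atleast_2d(uv).astype(float)
    d=np.c_[(uv[:,0]-c['cx'])/c['f'],(uv[:,1]-c['cy'])/c['f'],np.ones(len(uv))]@c['R']
    o=-c['R'].T@c['t']; return o+d*((z-o[2])/d[:,2])[:,None]
E
python3 - <<'E'
from h import *
a=cap('scene');b=cap('side')
S={'blue':(a,[(86,256),(212,242),(222,360),(92,376)],(180,180),0),'brown':(a,[(78,50),(193,36),(212,130),(85,145)],(180,180),0),
'blueS':(b,[(445,75),(512,30),(595,65),(530,120)],(250,135),400),'brownS':(b,[(640,160),(698,107),(790,148),(728,200)],(250,135),400)}
for n,(c,p,o,x) in S.items():
    p=(np.array(p)-[x,0])/5+o-.5
    P=ray(c,p,192)[:,:2]; e=np.roll(P,-1,0)-P
    print(n,P.round().tolist(),'c',P.mean(0).round(1),'len',np.hypot(*e.T).round(),'ang',(np.degrees(np.arctan2(e[:,1],e[:,0]))%90).round(1))
z=np.load('c0.npz')
for k in'ab':
    W=z[k];H=cv2.cvtColor(z['c'+k],cv2.COLOR_RGB2HSV);h,s,v=[H[...,i].astype(int) for i in range(3)]
    for n,m in dict(far=(h>20)&(h<32)&(s>150)&(v>120)&(abs(W[...,2]-13)<5)&(abs(W[...,0]-715)<45)&(abs(W[...,1]+30)<230),
      near=(h>20)&(h<32)&(s>150)&(v>120)&(abs(W[...,2]-13)<5)&(abs(W[...,0]-400)<45)&(abs(W[...,1]+30)<230),
      bar=(abs(W[...,2]-62)<4)&(abs(W[...,0]-560)<165)&(abs(W[...,1]-145)<40)&(s<70)).items():
        P=W[m][:,:2]
        f=cv2.fitLine(P.astype(np.float32),cv2.DIST_HUBER,0,.01,.01).ravel()
        t=(P-f[2:])@f[:2]; q=(P-f[2:])@np.array([-f[1],f[0]])
        print(k,n,m.sum(),f[2:].round(1),'ang',np.degrees(np.arctan2(f[1],f[0])).round(2)%180,'ends',(f[2:]+np.outer(np.percentile(t,[1,99]),f[:2])).round().tolist(),'w',np.percentile(q,[2,98]).round(1))
E
```

```text
blue [[583.0, -215.0], [593.0, -145.0], [668.0, -154.0], [659.0, -223.0]] c [ 625.5 -184.4] len [70. 76. 70. 76.] ang [82.2 82.9 82.6 83.4]
brown [[437.0, -196.0], [445.0, -128.0], [517.0, -130.0], [508.0, -203.0]] c [ 476.6 -164.3] len [69. 72. 74. 71.] ang [83.7 88.  83.  84.4]
blueS [[664.0, -156.0], [650.0, -221.0], [584.0, -212.0], [594.0, -140.0]] c [ 622.9 -182.2] len [66. 66. 72. 72.] ang [77.9 82.  82.6 77. ]
brownS [[516.0, -136.0], [507.0, -202.0], [440.0, -191.0], [453.0, -127.0]] c [ 479.2 -164. ] len [66. 68. 65. 64.] ang [82.7 80.4 78.8 81.1]
a far 733 [715.5 -80.6] ang 85.28 ends [[701.0, -255.0], [731.0, 108.0]] w [-9.3 10.1]
a near 375 [402.8 -27.9] ang 85.36 ends [[385.0, -243.0], [416.0, 132.0]] w [-9.9 10.6]
a bar 386 [581.4 134.6] ang 175.39 ends [[417.0, 148.0], [723.0, 123.0]] w [-7.3  8.4]
b far 298 [718.9 -65.6] ang 85.48 ends [[707.0, -218.0], [730.0, 72.0]] w [-10.3   9. ]
b near 303 [ 398.4 -110.9] ang 84.75 ends [[386.0, -241.0], [410.0, 14.0]] w [-8.3  8.7]
b bar 492 [564.9 141.1] ang 175.28 ends [[419.0, 153.0], [720.0, 128.0]] w [-9.7  7.3]
```

```bash
cat >> h.py <<'E'
from scipy.spatial.transform import Rotation as Ro
def go(x,y,z,jd):  # shift (m) in tool axes; jd: wanted world direction (deg, mod 180) of the jaw axis
    o=bot.get_obs(); R=Ro.from_euler('xyz',o['tcp_rot']).as_matrix()
    s=R.T@(np.array([x,y,z])-o['tool_pos'])/1000
    j=np.degrees(np.arctan2(R[1,1],R[0,1])); t=((-(jd-j))+90)%180-90   # tool x is down: turn = -yaw
    print('t',round(float(o['time']),2),'pos',np.round(o['tool_pos'],1),'F',np.round(o['contact_force'],1),'w',round(float(o['grip_width']),1),'jaw',round(j,1),'shift',s.round(4),'turn',round(t,1),'q6',round(o['joint_positions'][5],2),'xaxis',R[:,0].round(3),'zax',R[:,2].round(2))
E
python3 -c "
from h import *
go(605,-285,270,-7.5)"
```

```text
t 0.2 pos [168.9 496.9 226.3] F [ 0.8 -0.7  0.1] w 91.7 jaw 71.2 shift [-0.0432 -0.5999  0.6646] turn 78.7 q6 -0.15 xaxis [-0.    -0.001 -1.   ] zax [ 0.95 -0.32 -0.  ]
```

Request:
{"method": "step_arm", "body": {"targets": [[[-0.009,-0.024,0.026,3],[-0.018,-0.048,0.052,6],[-0.027,-0.072,0.078,9],[-0.036,-0.096,0.104,12],[-0.044,-0.12,0.132,15]]], "jaw": 0.74}}

```text
time: 0.62
tool_pos: [255.4, 339.4, 270.8]
tcp_rot: [-1.48, 1.57, -2.071]
contact_force: [2.3, 0.2, 0.5]
grip_width: 63.3
```

```bash
python3 -c "
from h import *
go(605,-285,270,-7.5)"
```

```text
t 0.62 pos [255.4 339.4 270.8] F [2.3 0.2 0.5] w 63.3 jaw 56.1 shift [ 0.0011 -0.3235  0.6383] turn 63.6 q6 -0.23 xaxis [-0.    -0.001 -1.   ] zax [ 0.83 -0.56  0.  ]
```

Request:
{"method": "step_arm", "body": {"targets": [[[0,-0.016,0.032,3.2],[0,-0.032,0.064,6.4],[0,-0.048,0.096,9.6],[0,-0.064,0.128,12.8],[0,-0.081,0.16,16]]]}}

```text
time: 1.03
tool_pos: [343.5, 181.4, 271.0]
tcp_rot: [-0.596, 1.57, -1.469]
contact_force: [0.4, 0.9, -0.4]
grip_width: 30.0
```

Request:
{"method": "step_arm", "body": {"targets": [[[0,-0.007,0.035,3.2],[0,-0.014,0.07,6.4],[0,-0.02,0.106,9.6],[0,-0.027,0.141,12.8],[0,-0.034,0.176,16]]]}}

```text
time: 1.45
tool_pos: [430.9, 22.8, 271.1]
tcp_rot: [-0.143, 1.57, -1.298]
contact_force: [0.8, 0.1, 0.6]
grip_width: 23.7
```

```bash
python3 -c "
from h import *
go(605,-285,270,-7.5)"
```

```text
t 1.45 pos [430.9  22.8 271.1] F [0.8 0.1 0.6] w 23.7 jaw 23.8 shift [0.0012 0.0351 0.3519] turn 31.3 q6 -0.54 xaxis [ 0. -0. -1.] zax [ 0.4  -0.91  0.  ]
```

Request:
{"method": "step_arm", "body": {"targets": [[[0,0.004,0.035,3.2],[0,0.007,0.07,6.4],[0,0.011,0.106,9.6],[0,0.014,0.141,12.8],[0,0.018,0.176,16]]]}}

```text
time: 1.87
tool_pos: [518.8, -132.7, 271.0]
tcp_rot: [-0.72, 1.57, -2.158]
contact_force: [0.8, 0.9, 0.4]
grip_width: 23.6
```

Request:
{"method": "step_arm", "body": {"targets": [[[0,0.013,0.033,3.1],[0,0.026,0.066,6.2],[0,0.039,0.099,9.3],[0,0.052,0.132,12.4],[0,0.065,0.164,15.3]]]}}

```text
time: 2.28
tool_pos: [605.4, -288.4, 270.5]
tcp_rot: [-1.504, 1.57, 3.071]
contact_force: [1.6, -0.5, 0.2]
grip_width: 24.0
```

```bash
python3 -c "
from h import *
go(615,-250,165,-7.5)"
```

```text
t 2.28 pos [ 605.4 -288.4  270.5] F [ 1.6 -0.5  0.2] w 24.0 jaw -7.9 shift [ 0.1055  0.0044 -0.0393] turn -0.4 q6 -0.42 xaxis [-0.001  0.    -1.   ] zax [-0.14 -0.99  0.  ]
```

Request:
{"method": "step_arm", "body": {"targets": [[[0.03,0.001,-0.002,0],[0.06,0.002,-0.004,0],[0.085,0.003,-0.01,0],[0.105,0.004,-0.024,0],[0.105,0.004,-0.038,0]]]}}

```text
time: 2.7
tool_pos: [612.1, -250.1, 159.8]
tcp_rot: [-1.907, 1.56, 2.667]
contact_force: [-0.3, 0.6, -1.3]
grip_width: 23.9
```

```bash
python3 - <<'E'
from h import *
go(629,-148,165,-7.5)
a=cap('scene');save(a,'s1.png')
b=cap('side')
A=cv2.resize(a['color'][150:310,150:340],(500,420))[...,::-1];cv2.imwrite('pics/s1.png',np.hstack([A,cv2.resize(b['color'][110:260,220:330],(300,420))[...,::-1]]))
E
```

```text
t 2.7 pos [ 612.1 -250.1  159.8] F [-0.3  0.6 -1.3] w 23.9 jaw -7.9 shift [-0.0049  0.0026 -0.1034] turn -0.4 q6 -0.36 xaxis [-0.009  0.005 -1.   ] zax [-0.14 -0.99 -0.  ]
```

View pics/s1.png

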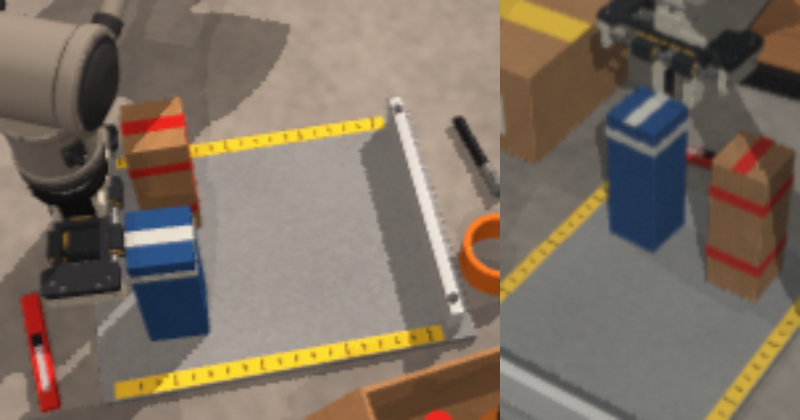

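The fingers (about (85,255)) stand right behind the blue carton's label side, clear of the brown one. I push slowly.

Request:
{"method": "step_arm", "body": {"targets": [[[-0.003,0.003,-0.008,0],[-0.005,0.004,-0.015,0],[-0.005,0.004,-0.022,0],[-0.005,0.004,-0.028,0],[-0.005,0.004,-0.034,0]]]}}

```text
time: 3.22
tool_pos: [623.6, -215.4, 171.4]
tcp_rot: [-2.275, 1.57, 2.302]
contact_force: [0.3, -1.0, 0.6]
grip_width: 24.0
```

```bash
cat > top.py <<'E'
from h import *
import sys
go(629,-148,165,-7.5)
c=cap('side');W=cloud(c);H=hsv(c)
for n,x0,x1 in(('blue',540,720),('brown',400,525)):
    g=np.isfinite(W).all(-1)&(W[...,0]>x0)&(W[...,0]<x1)&(W[...,1]>-240)&(W[...,1]<100)&(W[...,2]>60)
    h=H[...,0]; m=g&((h>105)&(h<125)&(H[...,1]>110) if n=='blue' else (H[...,1]>60)&((h<18)|(h>174)))
    P=W[m];
    if len(P)<20: print(n,'none');continue
    T=P[P[:,2]>np.percentile(P[:,2],99)-14]
    print(n,len(P),'zmax',np.percentile(P[:,2],99).round(),'top med',np.median(T,0).round(),'front y',np.percentile(P[:,1],99).round())
if len(sys.argv)>1:save(c,sys.argv[1])
E
python3 top.py
```

```text
t 3.22 pos [ 623.6 -215.4  171.4] F [ 0.3 -1.   0.6] w 24.0 jaw -7.7 shift [ 0.0065 -0.0037 -0.0675] turn -0.2 q6 -0.31 xaxis [-0.001  0.001 -1.   ] zax [-0.13 -0.99 -0.  ]
blue 891 zmax 199.0 top med [ 611. -159.  194.] front y -127.0
brown 1257 zmax 195.0 top med [ 474. -157.  192.] front y -124.0
```

Request:
{"method": "step_arm", "body": {"targets": [[[0.003,-0.001,-0.005,0],[0.005,-0.002,-0.01,0],[0.006,-0.002,-0.015,0],[0.006,-0.002,-0.02,0],[0.006,-0.002,-0.025,0]]]}}

```text
time: 3.68
tool_pos: [624.9, -188.5, 164.8]
tcp_rot: [-2.318, 1.568, 2.26]
contact_force: [0.4, -0.2, -0.4]
grip_width: 23.7
```

```bash
python3 top.py
```

```text
t 3.68 pos [ 624.9 -188.5  164.8] F [ 0.4 -0.2 -0.4] w 23.7 jaw -7.7 shift [-0.0001 -0.0014 -0.0407] turn -0.2 q6 -0.28 xaxis [-0.002  0.002 -1.   ] zax [-0.13 -0.99 -0.  ]
blue 818 zmax 204.0 top med [ 614. -138.  196.] front y -96.0
brown 1264 zmax 195.0 top med [ 475. -157.  192.] front y -124.0
```

Request:
{"method": "step_arm", "body": {"targets": [[[0,0,-0.005,0],[0,0,-0.01,0],[0,0,-0.015,0],[0,0,-0.02,0],[0,0,-0.024,0]]]}}

```text
time: 4.15
tool_pos: [628.4, -163.0, 165.1]
tcp_rot: [-2.516, 1.568, 2.063]
contact_force: [-1.3, -0.2, -0.2]
grip_width: 23.8
```

```bash
python3 top.py
```

```text
t 4.15 pos [ 628.4 -163.   165.1] F [-1.3 -0.2 -0.2] w 23.8 jaw -7.6 shift [ 0.0001 -0.0014 -0.015 ] turn -0.1 q6 -0.24 xaxis [-0.001  0.003 -1.   ] zax [-0.13 -0.99 -0.  ]
blue 628 zmax 187.0 top med [624. -64. 180.] front y -23.0
brown 1268 zmax 195.0 top med [ 474. -157.  192.] front y -125.0
```

It is falling. Wait a call in place (backing off slightly), then look.

Request:
{"method": "step_arm", "body": {"targets": [[[0,0,0,0],[0,0,0.01,0],[0,0,0.02,0],[0,0,0.03,0],[0,0,0.04,0]]]}}

```text
time: 4.62
tool_pos: [622.9, -203.8, 164.9]
tcp_rot: [-2.533, 1.568, 2.046]
contact_force: [-0.3, -0.1, -0.8]
grip_width: 23.8
```

```bash
cat > lie.py <<'E'
from h import *
import sys
go(635,-185,45,-4.65)
u=np.array([np.cos(np.radians(85.35)),np.sin(np.radians(85.35))]);x=np.array([u[1],-u[0]])
sf=np.array([570,131.])
for n in('scene','side'):
    c=cap(n);W=cloud(c);H=hsv(c);h=H[...,0]
    g=np.isfinite(W).all(-1)&(W[...,0]>500)&(W[...,0]<740)&(W[...,1]>-240)&(W[...,1]<160)
    m=g&(h>100)&(h<128)&(H[...,1]>80)&(W[...,2]>74)&(W[...,2]<92)
    m=cv2.morphologyEx(m.astype(np.uint8),cv2.MORPH_CLOSE,np.ones((7,7))).astype(bool)&g&(W[...,2]>74)&(W[...,2]<92)
    P=W[m];
    if len(P)<20: print(n,len(P));continue
    r=cv2.minAreaRect(P[:,:2].astype(np.float32)); bx=cv2.boxPoints(r)
    e=bx[1]-bx[0],bx[2]-bx[1]; e=max(e,key=lambda q:np.hypot(*q))
    rel=(P[:,:2]-sf)
    print(n,len(P),'c',np.round(r[0]),np.round(r[1]),'ang',round(np.degrees(np.arctan2(e[1],e[0]))%180,1),'z',np.median(P[:,2]).round(1),'board x',np.percentile(rel@x,[1,99]).round(),'board y',np.percentile(rel@u,[1,99]).round(1))
    B=W[np.isfinite(W).all(-1)&(abs(W[...,2]-62)<4)&(abs(W[...,0]-560)<165)&(abs(W[...,1]-138)<25)&(H[...,1]<70)][:,:2]-sf
    print('  bar y',np.percentile(B@u,[3,50,97]).round(1))
    if len(sys.argv)>1:save(c,sys.argv[1]+n+'.png')
if len(sys.argv)>1:
    q=lambda n:cv2.imread(f'pics/{sys.argv[1]}{n}.png')
    cv2.imwrite(f'pics/{sys.argv[1]}.png',np.hstack([cv2.resize(q('scene')[150:310,150:340],(475,400)),cv2.resize(q('side')[110:310,180:340],(320,400))]))
E
python3 lie.py L
```

```text
t 4.62 pos [ 622.9 -203.8  164.9] F [-0.3 -0.1 -0.8] w 23.8 jaw -7.7 shift [ 0.12    0.0097 -0.02  ] turn -3.0 q6 -0.3 xaxis [-0.001  0.003 -1.   ] zax [-0.13 -0.99 -0.  ]
scene 869 c [640. -52.] [179.  72.] ang 81.8 z 82.3 board x [ 47. 122.] board y [-265.2  -89.6]
  bar y [-2.7  4.3 12.6]
side 616 c [640. -49.] [181.  73.] ang 81.6 z 82.0 board x [ 47. 120.] board y [-261.4  -84.4]
  bar y [ 0.1  9.5 16.5]
```

View pics/L.png

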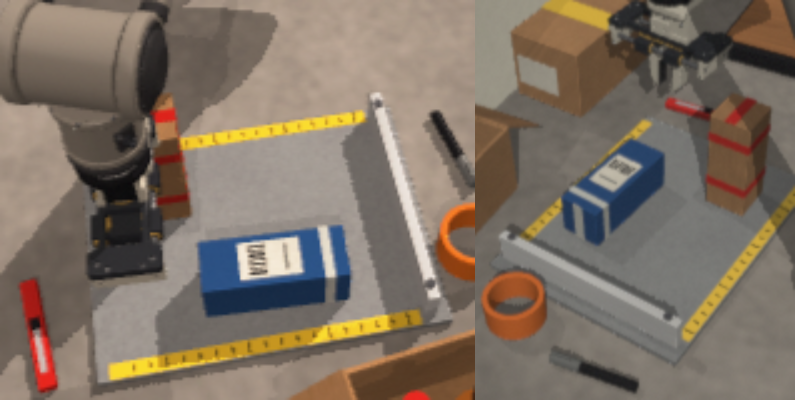

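Lying label up at about (275,270) in the left crop, 87 mm short of the bar and 3.7° off square; brown stands untouched. Next: descend behind the foot, aligned to the board.

Request:
{"method": "step_arm", "body": {"targets": [[[0.025,0.001,0.002,-1],[0.05,0.002,0,-2],[0.075,0.003,-0.008,-3],[0.1,0.003,-0.016,-3],[0.12,0.003,-0.02,-3]]]}}

```text
time: 5.13
tool_pos: [627.5, -184.1, 42.8]
tcp_rot: [-2.35, 1.566, 2.279]
contact_force: [0.5, 0.8, -1.2]
grip_width: 24.0
```

Request:
{"method": "step_arm", "body": {"targets": [[[0,0,-0.006,0],[0,0,-0.012,0],[0,0,-0.018,0],[0,0,-0.024,0],[0,0,-0.03,0]]]}}

```text
time: 5.55
tool_pos: [631.1, -154.1, 44.8]
tcp_rot: [-3.019, 1.568, 1.61]
contact_force: [0.3, 0.4, 1.1]
grip_width: 23.9
```

```bash
python3 lie.py; python3 top.py | tail -1
```

```text
t 5.55 pos [ 631.1 -154.1   44.8] F [0.3 0.4 1.1] w 23.9 jaw -4.8 shift [-0.0003  0.0065  0.0305] turn -0.1 q6 -0.28 xaxis [-0.     0.002 -1.   ] zax [-0.08 -1.   -0.  ]
scene 720 c [639. -51.] [177.  72.] ang 82.7 z 82.5 board x [ 48. 122.] board y [-244.7  -88.2]
  bar y [-2.9  4.5 12.5]
side 621 c [639. -52.] [190.  74.] ang 82.5 z 82.2 board x [ 47. 119.] board y [-262.6  -82.5]
  bar y [ 0.4  9.1 16.6]
brown 1265 zmax 195.0 top med [ 475. -156.  192.] front y -124.0
```

Request:
{"method": "step_arm", "body": {"targets": [[[0,0,-0.007,0],[0,0,-0.014,0],[0,0,-0.021,0],[0,0,-0.028,0],[0,0,-0.035,0]]]}}

```text
time: 6.12
tool_pos: [633.6, -118.5, 44.3]
tcp_rot: [-2.614, 1.568, 2.016]
contact_force: [1.1, -2.3, 1.9]
grip_width: 23.6
```

Request:
{"method": "step_arm", "body": {"targets": [[[0,0,-0.007,0],[0,0,-0.014,0],[0,0,-0.021,0],[0,0,-0.026,0],[0,0,-0.03,0]]]}}

```text
time: 6.53
tool_pos: [636.0, -87.7, 44.3]
tcp_rot: [-2.552, 1.568, 2.078]
contact_force: [0.3, -2.4, 0.8]
grip_width: 23.7
```

```bash
python3 lie.py M
```

```text
t 6.53 pos [636.  -87.7  44.3] F [ 0.3 -2.4  0.8] w 23.7 jaw -4.7 shift [-0.001   0.0069  0.0971] turn -0.0 q6 -0.18 xaxis [-0.002  0.003 -1.   ] zax [-0.08 -1.   -0.  ]
scene 666 c [640.  16.] [174.  73.] ang 85.1 z 82.7 board x [ 45. 115.] board y [-175.3  -22.9]
  bar y [-2.9  4.5 12.5]
side 670 c [640.  16.] [184.  73.] ang 84.2 z 82.1 board x [ 45. 114.] board y [-196.1  -18. ]
  bar y [ 0.2  9.6 16.5]
```

View pics/M.png

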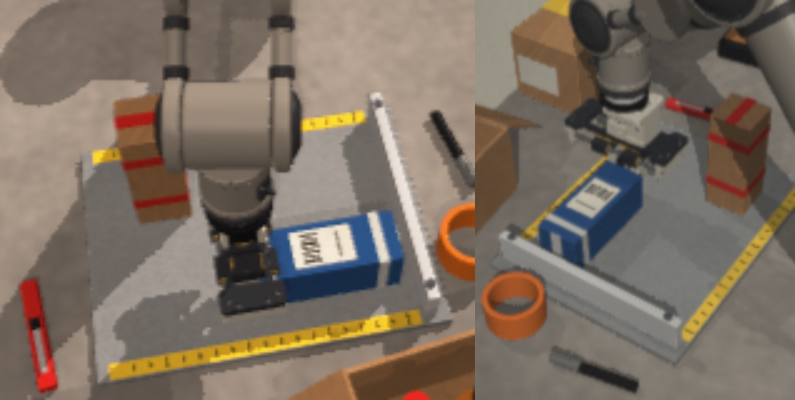

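The carton (≈(335,255)) is now square to the bar and about 19 mm short. I go on gently and watch the force.

Request:
{"method": "step_arm", "body": {"targets": [[[0,0,-0.004,0],[0,0,-0.008,0],[0,0,-0.012,0],[0,0,-0.015,0],[0,0,-0.017,0]]]}}

```text
time: 7.05
tool_pos: [637.3, -70.0, 44.2]
tcp_rot: [-2.562, 1.567, 2.069]
contact_force: [0.7, -1.0, -0.7]
grip_width: 23.8
```

Request:
{"method": "step_arm", "body": {"targets": [[[0,0,-0.001,0],[0,0,-0.002,0],[0,0,-0.003,0],[0,0,-0.004,0],[0,0,-0.004,0]]]}}

```text
time: 7.47
tool_pos: [637.4, -68.9, 44.3]
tcp_rot: [-1.369, 1.568, -3.022]
contact_force: [-2.4, -11.7, -0.3]
grip_width: 23.8
```

```bash
python3 lie.py
```

```text
t 7.47 pos [637.4 -68.9  44.3] F [ -2.4 -11.7  -0.3] w 23.8 jaw -4.7 shift [-0.0007  0.0071  0.1159] turn -0.0 q6 -0.14 xaxis [-0.002 -0.    -1.   ] zax [-0.08 -1.    0.  ]
scene 655 c [642.  35.] [171.  72.] ang 84.8 z 82.5 board x [ 45. 115.] board y [-155.8   -5.3]
  bar y [-2.5  5.  12.3]
side 699 c [642.  31.] [193.  74.] ang 85.7 z 82.2 board x [ 44. 114.] board y [-177.6   -0.3]
  bar y [-0.7  9.3 16.7]
```

Force rose to 12 N with the tool stalled, so it is seated. One short extra press, then straight back and up.

Request:
{"method": "step_arm", "body": {"targets": [[[0,0,-0.003,0],[0,0,-0.005,0],[0,0,-0.005,0],[0,0,-0.005,0],[0,0,-0.005,0]]]}}

```text
time: 7.98
tool_pos: [637.4, -69.0, 44.6]
tcp_rot: [-0.326, 1.564, -1.979]
contact_force: [-2.9, -19.7, 1.4]
grip_width: 23.9
```

Request:
{"method": "step_arm", "body": {"targets": [[[0,0,0.004,0],[0,0,0.01,0],[0,0,0.02,0],[0,0,0.032,0],[0,0,0.045,0]]]}}

```text
time: 8.4
tool_pos: [633.6, -114.3, 44.8]
tcp_rot: [-0.357, 1.564, -2.01]
contact_force: [-0.0, -0.6, 0.4]
grip_width: 23.7
```

Request:
{"method": "step_arm", "body": {"targets": [[[-0.03,0,0.005,0],[-0.06,0,0.01,0],[-0.09,0,0.015,0],[-0.12,0,0.02,0],[-0.15,0,0.025,0]]]}}

```text
time: 8.82
tool_pos: [631.7, -139.4, 196.4]
tcp_rot: [-0.371, 1.564, -2.024]
contact_force: [0.9, 0.3, -0.0]
grip_width: 23.8
```

```bash
python3 lie.py N; python3 top.py|tail -1; python3 -c "
import cv2;a=cv2.imread('pics/Nscene.png')[200:290,200:340];cv2.imwrite('pics/N2.png',cv2.resize(a,(784,504),interpolation=3))"
```

```text
t 8.82 pos [ 631.7 -139.4  196.4] F [ 0.9  0.3 -0. ] w 23.8 jaw -4.7 shift [0.1517 0.0074 0.0442] turn -0.1 q6 -0.25 xaxis [-0.003 -0.006 -1.   ] zax [-0.08 -1.    0.01]
scene 842 c [642.  32.] [179.  71.] ang 85.8 z 82.6 board x [ 45. 115.] board y [-181.4   -5.4]
  bar y [-2.7  5.3 12.5]
side 691 c [642.  36.] [182.  70.] ang 85.5 z 82.1 board x [ 45. 113.] board y [-178.3   -0.4]
  bar y [-0.9  9.  16.8]
brown 1260 zmax 195.0 top med [ 475. -157.  192.] front y -124.0
```

View pics/N2.png

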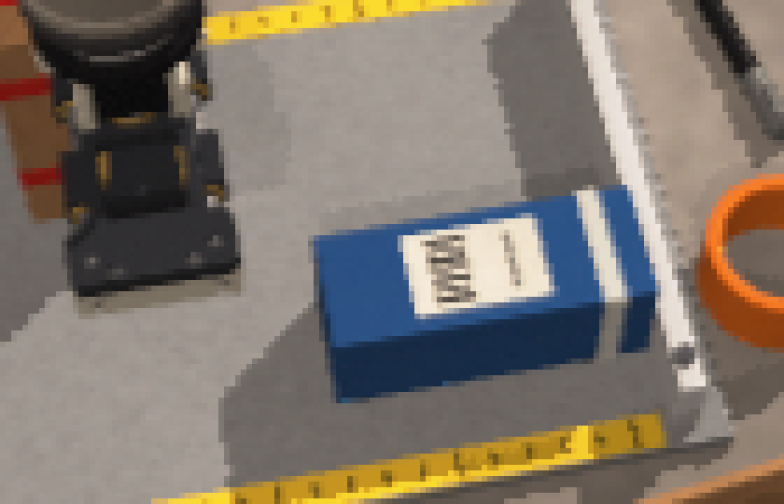

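View pics/N.png

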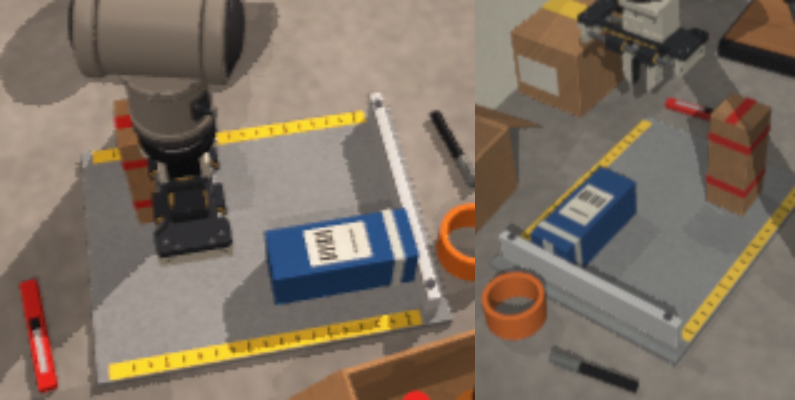

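Flush: the carton's top end (≈(640,240) in the crop) runs along the bar with no visible gap. The brown carton stands in place and the gripper is clear above everything.

```bash
python3 -c "
from plant import bot
print(bot.close_job())"
```

```text
the job is handed in; nothing more can be done
None
```

The blue carton now lies label up on the board with its top end against the stop bar, and the job is handed in. I tipped it by pushing on the label side about 150 mm up, then pushed it about 87 mm along the board. I did not grasp or lift anything.

**Flush:** at the bar, the tool stopped moving while the push force rose from 12 N to 20 N. After I backed off, the pictures show no visible gap. The depth readings put the carton's end 0–3 mm from the bar's inner face, which is within the noise.

**Square and label up:** the carton's length is at 85.5–85.8° against the board's 85.35°, so under 0.01 rad off. Its top is at z ≈ 82 mm, so it lies flat, about 80 mm from the bar's middle.

**Everything else:** the brown carton's measured top position did not change. The cutter, tape roll and marker look unmoved in the last pictures; I did not measure them or check the mug and stapler. The gripper was clear, and the robot's clock read about 9 s when I handed in.

The two cameras disagree by about 5 mm in the board's y direction, which is more than the 2 mm calibration. I therefore judged the fit from the carton relative to the bar in each view, and from the contact force. No check failed.

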